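Gauge a sample slide, then hold it flush on the sloped stage

ROBOT

A 6-joint arm with a two-finger parallel gripper is mounted at the origin on a cart in front of the work surface, level with it; the furniture and walls round the work are solid. World frame = base frame: x ahead of the robot, y to its left, z up, the work surface at z = 0. Lengths are in m, angles in rad, forces in N, time in s.
With the tool pointing down it reaches from about 0.35 to 0.85 m from the base axis. Payload 8.1 kg.
Tool frame: the origin (TCP) lies on the centre line of the jaws, within the pads' length; the fingertips stand 14 mm ahead of it and the grasp point (between the pads) lies 5 mm behind it (arm.tip_reach is the distance from the TCP to the fingertips, in m); z points along the fingers, y is the line along which they close (so a half turn about z gives the same grasp; the last joint's range is limited). The gripper opens to 85 mm and grips with 20 to 120 N. Pads are 22 mm wide; open, the fingers measure 114 mm over their backs; the gripper's body (76 mm by 85 mm) begins 54 mm behind the grasp point. The pads swing forward as they close: fully open they stand 13 mm farther back than shut.
Start: joints at [1.033, 0.13, 1.488, -0, 1.523, -0.085], TCP at [0.262, 0.54, 0.245] pointing down, gripper open.
Joint ranges: [-2.96, 2.96], [-0.89, 2.26], [0.02, 2.5], [-1.34, 4.48], [0, 2.73], [-2.66, 2.66]. Speed limits (rad/s): [2.39, 2.39, 2.79, 3.14, 3.14, 3.14].

INTERFACE

Orientations are given as a rotation vector (axis times angle).
In Python, from cell import arm gives the robot as it stands. The module is installed in compiled form; this text tells all that it offers.
- The arm moves only by the tool jog_arm, never from a script. Its argument "series" is a list that holds one entry, the list of rows, each a list of 7 numbers: the shift along the world's x, y, z in cm, then the turn, a rotation vector about the world's x, y, z in rad, then the closure, from -1 (fully open) to 1 (shut). In form: [[[x, y, z, rx, ry, rz, fingers], ...]]. A call has 1 to 12 rows; each row is the pose to reach, as a shift and turn from the pose commanded when the call began; what a row does not reach only later rows make up. A row lasts 1/8 s, in which the tool goes at most 62.5 mm and 10.7 degrees, less where a joint would pass 70% of its speed; a pose out of reach is approached as far as the arm can. A call with a gripper value outside its range is refused whole. The fingers move at their own pace and stop on an object; "grip_force" is the grip in N (left out, the last holds). Time passes only in rows, so rows that repeat a pose let the fingers close. It gives the time, the measured TCP pose, the force and the opening at its end, in the units of the state.
- arm.read_state(): the state, without advancing time (a new reading comes with each control period).
- arm.read_camera(name): name is "scene" or "top" or "wrist"; returns a dict with "frame" (420x560x3 uint8, blue, green, red), "fx", "fy", "cx", "cy" (pixels), "distortion" ([k1, k2, p1, p2, k3] as OpenCV has them; the pictures are not rectified), "R" (3x3) and "t" (3): a world point X has camera coordinates R X + t; the wrist camera has in their place "hand_eye" (4x4, takes a point from camera to tool coordinates, whose origin is the TCP and whose axes are the flange's). Camera axes: x right, y down, z forward; pixel columns grow to the right and rows downward; lengths in m; the calibration is good to about 2 mm. A picture is of the moment at which its call begins: read the wrist's pose just before it. There is no depth.
- arm.finish_job(): hands the job in, once; it reports no verdict.
Trained networks look in the newest picture that a camera, given by its name, has taken for a name from the list of things; names that differ only in an ending like _2 or _b are one class to them, and where a whole thing is asked for, a point or a joint stands for the part that bears it (a point fixed in the world has none). Each returns a list of dicts, best first, with "p" (0 to 1); they miss things now and then, are a little off and sometimes report something else, mostly with a low value. They report only what shows in the picture. A call takes as long as a camera call.
- arm.spot_in(camera, query): "at" ([row, column] in pixels, amid what is visible of it).
- arm.outline_of(camera, query): "region" (420x560 bool, what is visible of it) and "at" ([row, column] in pixels, amid what is visible of it).
- arm.pinpoint(camera, query): "at" ([row, column] in pixels: a listed point, or the origin of a listed thing).
The state is a dict: "clock": time; "qpos": joint angles; "joint_velocities": joint speeds; "tau": joint torques, N m; "ee_pos": TCP position; "orientation": TCP orientation; "contact_force": force on the tool from outside, world axes, zero at the start; "ft_torque": the same for the moment, N m; "gripper_width": finger opening in m.
Only numpy, scipy, OpenCV 4.12 (cv2) and the standard library are available. Lean on these libraries where they do the work, as an engineer would, in place of code of your own. Each camera call takes 0.05 s, during which the arm holds its last target. There are 200 camera calls.

TASK

With its red grip, gently slide the gauge's jaw shut until it presses the sample slide lightly against the fixed anvil, keep that contact for a moment, then draw the jaw well back (at least 15 mm clear of the closed position). Lift the slide out by its blue rib, tilt it to match the left-facing sloped face of the stage, and press it gently flush on that face, centred and square on it, without shifting the stage's tilt. Finish while still gripping the slide and holding it lightly pressed on the face; do not let go, and leave the vial, beaker and timer where they stand.

Things in the scene. Friction and masses are not known exactly. Their poses are not given: they have to be found in the camera images.
- gauge: Bench width gauge, fixed: grey base plate 90 mm (x) x 150 mm (y, from y=-100 to +50) x 10 mm thick, steel anvil across it, anvil face at y=+30, anvil top 18 mm above the worktop. Origin on the worktop, under the middle of the place where the slide lies. The jaw travels along its y axis, shut towards +y, which points roughly away from the robot (within 0.3 rad). It stands on one side of the worktop, the stage on the other (either way round).
- jaw (a joint): Position of the gauge's sliding jaw (m): 0 fully open (its face 90 mm from the anvil face), grows as it is pushed towards the anvil; 0.040 when it presses the 50 mm wide slide on the anvil. Stays where it is left; takes about 2 N to move (friction). Its start varies from 0 to 0.012. Drawn well back means below 0.025.
- jaw_tab (a point): Centre of the red upright grip on the jaw: 12 mm thick along y (the sliding direction, pinch it across this), 24 mm along x, 34 mm tall, so it reaches 17 mm above and below this point; its top is 53 mm above the worktop. Beneath it the jaw's aluminium slider, 10 mm high, ends 17 mm below this point. Axes as the gauge's. The jaw's face lies 36 mm towards +y from this point.
- jaw_face (a point): Centre of the contact face of the jaw's steel plate (70 mm (x) x 6 mm (y) x 8 mm tall), moving with the jaw. The plate is lower than the fingers need to go to grip the slide's rib (its top is 18 mm above the worktop, 2 mm above the slide's white frame).
- slide_rib (a point): Centre of the blue upright rib on the sample slide: rib 34 mm (x) x 12 mm (y, pinch across this) x 36 mm tall, from 6 to 42 mm above the slide's underside; this point is 24 mm above the underside. z points up out of the slide.
- slide_under (a point): Centre of the flat underside of the sample slide (clear glass in a white frame, 76 mm (x) x 50 mm (y) x 6 mm thick, 0.05 to 0.12 kg, loose). z points up out of the slide towards the rib. It starts lying on the gauge's base plate between jaw and anvil, not quite touching the anvil and slightly turned.
- slide: The whole loose sample slide with its rib; same frame as slide_under.
- stage: Tilting stage, fixed: aluminium foot 110 x 110 x 12 mm, two cheeks, black lock knob on its -y side (towards the robot). Origin on the worktop under its middle. Its own y axis points roughly away from the robot (within 0.3 rad), so its sloped face looks up and to the robot's left.
- stage_face (a point): Centre of the sloped face (steel table 90 mm (x) x 70 mm (y) with a black pad 80 x 60 mm). z points out of the face, x up the slope (roughly to the robot's right), y level, roughly away from the robot. Near 72 mm above the worktop. The slope is locked at 0.2 to 0.5 rad (varies); the lock is stiff and gives way only to rough handling. Cheeks and lock knob stay below the face.
- table: The tilting table of the stage that carries the sloped face; origin on its tilt axis, 14 mm below the face, axes as the face's.
- vial: Sample vial with black cap, 27 mm across, 68 mm tall, loose, a bystander. Origin under its foot.
- beaker: Clear beaker 55 mm across, 71 mm tall, loose, a bystander. Origin under its foot.
- timer: White countdown timer 68 x 68 x 21 mm, loose, a bystander. Origin under its centre.

How it is judged:
On the way, in this order (a step that is already met when the one before it is completed fails the run):
1. the jaw is shut on the slide, pressing it on the anvil with a light force (over 1 N) (value of joint jaw above 0.0375 m and contact force between jaw and slide above 1 N), for 0.2 s.
2. the jaw is drawn back below 25 mm (value of joint jaw below 0.025 m), for 0.1 s.
3. the slide is lifted out of the gauge, gripped (z of slide_under in the frame of gauge above 0.04 m and contact force between slide and gauge below 0.05 N and contact force between the fingers and slide above 10 N), for 0.2 s.
At the end, for the whole second after the job is handed in: The slide's underside lies flush on the sloped face (within 0.04 rad and 2 mm), centred within 12 mm each way and square within 0.12 rad, pressed on it with 1.5 to 30 N, still gripped (over 10 N between fingers and slide) and at rest; the jaw stands open (below 25 mm) (angle between the z axis of slide_under and the z axis of stage_face, either way round below 0.04 rad and angle between the x axis of slide_under and the x axis of stage_face, either way round below 0.12 rad and angle between slide_under's own z axis and vertical below 0.8 rad and z of slide_under in the frame of stage_face between -0.002 and 0.002 m and x of slide_under in the frame of stage_face between -0.012 and 0.012 m and y of slide_under in the frame of stage_face between -0.012 and 0.012 m and contact force between slide and table between 1.5 and 30 N and contact force between the fingers and slide above 10 N and linear speed of slide below 0.01 m/s and value of joint jaw below 0.025 m); the arm keeps its last pose, push and grip.
It fails at once if the jaw crushes the slide (over 60 N) (contact force between jaw and slide above 60 N).
It fails at once if the slide is pressed on the stage with over 60 N (contact force between slide and table above 60 N).
It fails at once if the stage's face is pushed out of its setting (over 3 mm at the centre of the face) (distance of stage_face from where it was at the start of the episode above 0.003 m).
It fails at once if the vial, beaker or timer is disturbed (moved over 30 mm) (distance of any of vial, beaker, timer from where it was at the start of the episode above 0.03 m).
It also fails if it takes over 51 s, if anything falls off the work surface, if the arm or the gripper's body presses on something with over 40 N, if the wrist force passes 120 N, or if a joint passes its speed limit or range.

## Working session

There is one attempt and no reset: what is moved stays moved. The work goes in short steps, Python scripts to look and compute and a tool call to move; the robot and the scene stay as the last step left them, time stands still between calls to the robot, and variables do not carry over. Pictures are saved under pics/ and viewed, on a budget of 10 in all, crops included, one or two more only if the job needs it, and the job is handed in when it is done.

Besides the shell and the picture viewer there is one more tool, called after "Emit:" as name([rows], argument=value, ...), one row to a line, values as JSON. jog_arm: Moves the arm, as the interface text tells. Its arguments: {"type":"object","properties":{"series":{"type":"array"},"grip_force":{"type":"number"}},"required":["series"]}

```bash
mkdir -p pics; cat > h.py <<'E'
import numpy as np, cv2
from cell import arm
from scipy.spatial.transform import Rotation as Ro
def cam(n):
    s=arm.read_state(); c=arm.read_camera(n)
    K=np.array([[c['fx'],0,c['cx']],[0,c['fy'],c['cy']],[0,0,1.]]); D=np.array(c['distortion'],float)
    if n=='wrist':
        T=np.eye(4); T[:3,:3]=Ro.from_rotvec(s['orientation']).as_matrix(); T[:3,3]=s['ee_pos']
        W=T@np.array(c['hand_eye']); R=W[:3,:3].T; t=-R@W[:3,3]
    else: R=np.array(c['R']);t=np.array(c['t'])
    return dict(f=c['frame'],K=K,D=D,R=R,t=t)
def ray(c,at):
    p=cv2.undistortPoints(np.array([[[at[1],at[0]]]],float),c['K'],c['D'])[0,0]
    return -c['R'].T@c['t'], c['R'].T@np.array([p[0],p[1],1])
def onz(c,at,z):
    o,d=ray(c,at); return o+d*(z-o[2])/d[2]
def tri(obs):
    A=np.zeros((3,3));b=np.zeros(3)
    for c,at in obs:
        o,d=ray(c,at); d=d/np.linalg.norm(d); P=np.eye(3)-np.outer(d,d); A+=P;b+=P@o
    x=np.linalg.solve(A,b)
    return x,[float(np.linalg.norm(np.cross(x-ray(c,a)[0],ray(c,a)[1]/np.linalg.norm(ray(c,a)[1])))) for c,a in obs]
def proj(c,X):
    return cv2.projectPoints(np.array(X,float).reshape(-1,1,3),cv2.Rodrigues(c['R'])[0],c['t'],c['K'],c['D'])[0][:,0]
E
cat > a.py <<'E'
from h import *
np.set_printoptions(precision=4,suppress=True)
C={n:cam(n) for n in('scene','top')}
cv2.imwrite('pics/both.png',np.vstack([C['scene']['f'],C['top']['f']])[:, :] if 0 else cv2.resize(np.hstack([C['scene']['f'],C['top']['f']]),(800,300)))
cv2.imwrite('pics/top.png',C['top']['f'])
for n in C: print(n,-C[n]['R'].T@C[n]['t'])
for q in['gauge','jaw_tab','jaw_face','slide_rib','slide_under','stage','stage_face','vial','beaker','timer']:
    ob=[]
    for n in C:
        r=arm.pinpoint(n,q)
        if r: ob.append((C[n],r[0]['at'])); print(q,n,r[0]['at'],round(r[0]['p'],2),end=' ')
    if len(ob)==2: print(*tri(ob))
    else: print()
print(arm.read_state())
E
python3 a.py
```

```text
scene [-0.05    0.3074  0.5158]
top [0.4951 0.0051 1.1003]
gauge scene [206.5, 334.3] 0.62 gauge top [193.0, 355.7] 0.64 [ 0.6306 -0.1926 -0.0044] [0.0018590133642829697, 0.001859013364283114]
jaw_tab scene [207.7, 358.9] 0.72 jaw_tab top [225.4, 354.3] 0.53 [ 0.5398 -0.1859  0.045 ] [0.003796507916548895, 0.003796507916548836]
jaw_face scene [207.8, 346.6] 0.73 jaw_face top [212.8, 357.6] 0.7 [ 0.5777 -0.1916  0.022 ] [0.003933540443915991, 0.003933540443916067]
slide_rib scene [194.6, 335.3] 0.74 slide_rib top [190.6, 358.2] 0.9 [ 0.6328 -0.1935  0.0279] [0.0014471073942361834, 0.0014471073942361776]
slide_under scene [197.2, 337.5] 0.65 slide_under top [190.2, 353.2] 0.65 [ 0.6295 -0.1882  0.0238] [0.006712616548002788, 0.006712616548002851]
stage scene [252.1, 201.9] 0.92 stage top [205.5, 216.1] 0.57 [0.5829 0.1634 0.0155] [0.005340278871916947, 0.005340278871916937]
stage_face scene [231.0, 193.9] 0.83 stage_face top [205.8, 208.9] 0.58 [0.5774 0.1734 0.0737] [0.004072190797524687, 0.004072190797524621]
vial scene [277.8, 312.6] 0.55 vial top [267.9, 281.7] 0.53 [ 0.4289 -0.0058  0.0025] [0.0014388712560687582, 0.0014388712560688523]
beaker scene [193.9, 245.6] 0.76 beaker top [213.0, 356.4] 0.7 [ 0.5983 -0.0663  0.1096] [0.11221611065192555, 0.11221611065192562]
timer scene [262.0, 410.8] 0.67 timer top [289.2, 361.1] 0.81 [ 0.3808 -0.2096 -0.0001] [0.0023897979599115005, 0.0023897979599113613]
{'clock': 1.1, 'qpos': array([ 1.0326,  0.1304,  1.4882,  0.    ,  1.523 , -0.0854]), 'joint_velocities': array([-0.0006, -0.0005,  0.0004,  0.0011, -0.0001, -0.0014]), 'tau': array([  0.0006, -56.9337, -50.0866,  -0.0004,   0.0016,  -0.    ]), 'ee_pos': array([0.2625, 0.5395, 0.2453]), 'orientation': array([-0.7053, -3.0614,  0.    ]), 'contact_force': array([0.7322, 0.1059, 0.2264]), 'ft_torque': array([ 0.0022,  0.0697, -0.0154]), 'gripper_width': 0.08515346427489204}
```

View pics/top.png

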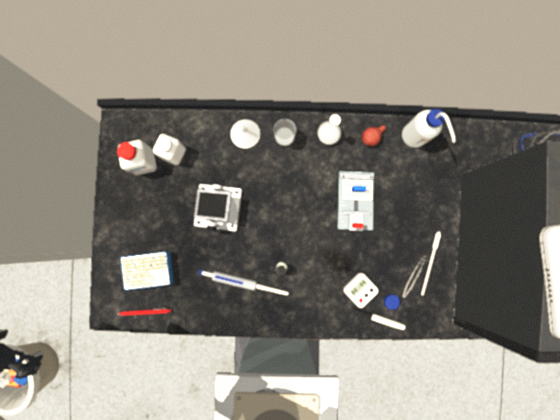

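View pics/both.png

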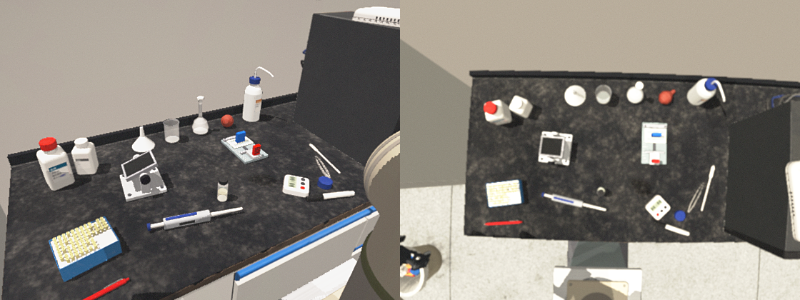

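Emit:
jog_arm([
  [[26,-37,6,0,0,-1.117,-1],[26,-37,6,0,0,-1.117,-1],[26,-37,6,0,0,-1.117,-1],[26,-37,6,0,0,-1.117,-1],[26,-37,6,0,0,-1.117,-1],[26,-37,6,0,0,-1.117,-1],[26,-37,6,0,0,-1.117,-1],[26,-37,6,0,0,-1.117,-1],[26,-37,6,0,0,-1.117,-1],[26,-37,6,0,0,-1.117,-1]],
])

```text
clock: 2.35
ee_pos: [0.5217, 0.1707, 0.3049]
orientation: [-2.218, -2.223, 0.0]
contact_force: [-0.6, 0.9, 0.1]
gripper_width: 0.0854
```

```bash
cat > b.py <<'E'
from h import *
import pickle
np.set_printoptions(precision=4,suppress=True)
c=cam('wrist'); s=arm.read_state(); print(s['clock'],s['ee_pos'],s['orientation'],s['qpos'])
print('cam',-c['R'].T@c['t'],c['R'][2])
for q in['stage_face','stage']:
    r=arm.pinpoint('wrist',q); print(q,[(x['at'],round(x['p'],2)) for x in r[:2]])
cv2.imwrite('pics/w1.png',c['f']); pickle.dump(c,open('w1.pkl','wb'))
E
python3 b.py
```

```text
2.4 [0.5217 0.1709 0.305 ] [-2.2178 -2.224   0.0004] [ 0.2229 -0.0249  1.5411  0.0005  1.626   0.2201]
cam [0.5206 0.2447 0.4349] [ 0.0005 -0.2935 -0.956 ]
stage_face [([181.4, 327.0], 0.58)]
stage [([177.6, 323.7], 0.61)]
```

View pics/w1.png

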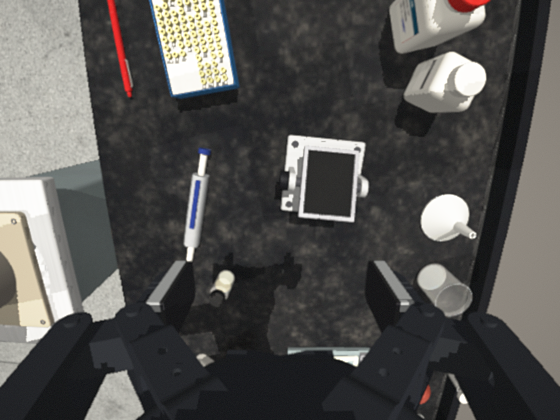

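Emit:
jog_arm([
  [[5,3,-9,0,0,0,-1],[5,3,-9,0,0,0,-1],[5,3,-9,0,0,0,-1]],
])

```text
clock: 2.88
ee_pos: [0.5701, 0.2005, 0.2101]
orientation: [-2.215, -2.222, 0.011]
contact_force: [-0.6, -0.0, -0.2]
gripper_width: 0.0852
```

```bash
cat > c.py <<'E'
from h import *
import pickle,sys
n=sys.argv[1]
c=cam('wrist'); s=arm.read_state(); print(s['clock'],s['ee_pos'],s['joint_velocities'].round(3))
cv2.imwrite(f'pics/{n}.png',c['f']); pickle.dump(c,open(n+'.pkl','wb'))
for q in sys.argv[2:]:
    r=arm.pinpoint('wrist',q); print(q,[(x['at'],round(x['p'],2)) for x in r[:2]])
E
python3 c.py w2 stage_face
```

```text
2.925 [0.57098029 0.20035469 0.21305797] [-0.011 -0.056 -0.034 -0.002  0.014 -0.003]
stage_face [([234.0, 293.1], 0.79)]
```

Emit:
jog_arm([
  [[0,-16,0,0,0,0,-1],[0,-16,0,0,0,0,-1],[0,-16,0,0,0,0,-1],[0,-16,0,0,0,0,-1]],
])

```text
clock: 3.48
ee_pos: [0.5732, 0.0372, 0.2183]
orientation: [2.222, 2.216, 0.004]
contact_force: [-0.0, -0.5, 0.1]
gripper_width: 0.0857
```

```bash
python3 c.py w3 stage_face; python3 - <<'E'
import cv2,numpy as np
a=cv2.imread('pics/w2.png');b=cv2.imread('pics/w3.png')
cv2.imwrite('pics/w23.png',np.hstack([a,b])[:, :] if 0 else cv2.resize(np.hstack([a[:,180:480],b[:,180:480]]),(800,560)))
E
```

```text
3.525 [0.57315231 0.03872874 0.21794322] [ 0.038  0.014 -0.001  0.01  -0.004  0.01 ]
stage_face [([50.0, 289.7], 0.84)]
```

View pics/w23.png

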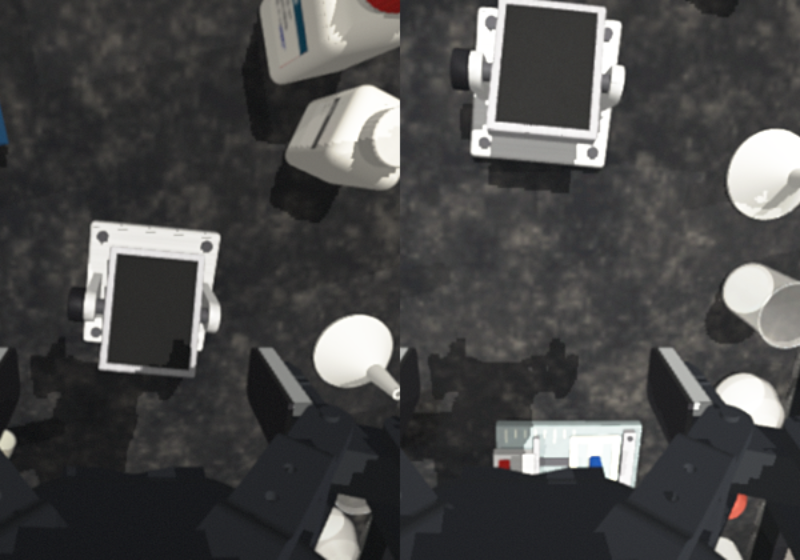

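```bash
cat > d.py <<'E'
from h import *
import pickle
from scipy.optimize import least_squares
np.set_printoptions(precision=4,suppress=True)
Cs=[];Q=[]
for n,at in(('w1',(181,327)),('w2',(234,293)),('w3',(50,290))):
    c=pickle.load(open(n+'.pkl','rb'));g=cv2.GaussianBlur(cv2.cvtColor(c['f'],6),(3,3),0)
    m=(g<75).astype(np.uint8); m=cv2.morphologyEx(m,cv2.MORPH_OPEN,np.ones((3,3),np.uint8))
    _,l=cv2.connectedComponents(m,connectivity=4); m=(l==l[at]).astype(np.uint8)
    h=cv2.convexHull(cv2.findContours(m,0,1)[0][0]) 
    for e in np.linspace(.01,.1,40):
        p=cv2.approxPolyDP(h,e*cv2.arcLength(h,True),True)
        if len(p)==4: break
    p=p[:,0].astype(float); a=np.argsort(np.arctan2(*(p-p.mean(0)).T[::-1])); p=p[a] # TL,TR,BR,BL
    print(n,g[at],m.sum(),len(p),p.tolist(),cv2.contourArea(h)/m.sum())
    if len(p)==4: Cs.append(c);Q.append(p)
# image right=+worldx=face y ; up=+worldy=-face x
L=np.array([[-.04,-.03,0],[-.04,.03,0],[.04,.03,0],[.04,-.03,0]])
def face(v):
    yaw,s=v[3],v[4]
    R=Ro.from_euler('ZX',[yaw,-s]).as_matrix()@np.array([[0,1,0],[-1,0,0],[0,0,1.]]) # face x=-wy, y=wx
    return R
def res(v,k=None):
    X=L@face(v).T*1+v[:3]
    # pixels
    r=[(proj(c,X)-q).ravel() for c,q in zip(Cs,Q)]
    return np.concatenate(r+[[ (v[2]-.072)/.002]])
for drop in (None,0,1,2):
    cs,qs=Cs[:],Q[:]
    if drop is not None and drop<len(Cs): del Cs[drop];del Q[drop]
    r=least_squares(res,[.577,.173,.072,0,.35],loss='soft_l1'); print(drop,r.x,r.fun[:-1].reshape(-1,8).round(1).tolist() if drop is None else r.cost)
    Cs,Q=cs,qs
E
python3 d.py
```

```text
w1 45 2765 4 [[309.0, 151.0], [353.0, 155.0], [349.0, 215.0], [305.0, 211.0]] 0.9924050632911392
w2 44 4847 4 [[268.0, 192.0], [326.0, 197.0], [321.0, 277.0], [261.0, 270.0]] 1.001031565917062
w3 58 5832 4 [[261.0, 4.0], [326.0, 11.0], [320.0, 95.0], [253.0, 89.0]] 0.9975137174211248
None [ 0.5824  0.1689  0.072  -0.0946  0.4073] [[-1.4, -2.1, 1.3, -1.3, 1.5, 1.0, -2.4, 0.6], [-0.5, -3.5, 1.9, -2.6, 0.6, -0.8, -1.6, 0.7], [-1.3, 0.9, 1.7, 1.2, 2.5, 1.1, -2.5, -0.1]]
0 [ 0.5823  0.169   0.0724 -0.0932  0.4   ] 13.369336732572695
1 [ 0.5826  0.1694  0.0708 -0.0895  0.3951] 11.813479855231392
2 [ 0.5826  0.1678  0.07   -0.1021  0.5468] 8.21822686236729
```

```bash
python3 - <<'E'
import re
s=open('d.py').read()
s=s.replace("for n,at in(('w1',(181,327)),('w2',(234,293)),('w3',(50,290))):\n    c=pickle.load(open(n+'.pkl','rb'))",
"""import os
for n in('scene','top'):
    if not os.path.exists(n+'.pkl'): pickle.dump(cam(n),open(n+'.pkl','wb'))
for n,at in(('w1',(181,327)),('w2',(234,293)),('w3',(50,290)),('scene',(231,194)),('top',(206,211))):
    c=pickle.load(open(n+'.pkl','rb'))""").replace("L@face(v).T*1","L@face(v).T*v[5]").replace("0,.35]","0,.35,1]").replace("(None,0,1,2)","(None,0,1,2,3,4)")
s=s.replace("a=np.argsort(np.arctan2(*(p-p.mean(0)).T[::-1])); p=p[a]","""a=np.argsort(np.arctan2(*(p-p.mean(0)).T[::-1])); p=p[a]
    if n in('scene','top'):
        X=L@face([0,0,0,-.09,.4]).T+[.582,.169,.072]; u=proj(c,X); print(u.tolist())
        p=np.array([p[np.argmin(((p-w)**2).sum(1))] for w in u])""")
# move L/face defs up
i=s.index("L=np.array");j=s.index("def res")
d=s[i:j]; s=s[:i]+s[j:]; k=s.index("Cs=[];"); s=s[:k]+d+s[k:]
open('d.py','w').write(s)
E
python3 d.py
```

```text
w1 45 2765 4 [[309.0, 151.0], [353.0, 155.0], [349.0, 215.0], [305.0, 211.0]] 0.9924050632911392
w2 44 4847 4 [[268.0, 192.0], [326.0, 197.0], [321.0, 277.0], [261.0, 270.0]] 1.001031565917062
w3 58 5832 4 [[261.0, 4.0], [326.0, 11.0], [320.0, 95.0], [253.0, 89.0]] 0.9975137174211248
[[177.72450363607499, 249.63428028498208], [172.41478343950888, 231.95450682045959], [207.96719883866092, 211.09924598427605], [215.46736778668458, 227.32360282587257]]
scene 65 600 4 [[178.0, 244.0], [176.0, 230.0], [209.0, 216.0], [212.0, 228.0]] 0.9658333333333333
[[197.1932255738513, 215.47621200475604], [200.38710133932906, 191.55706390028877], [228.1624676391248, 193.5370693701052], [224.98804646151802, 218.27862809732187]]
top 100 158012 4 [[440.0, 328.0], [440.0, 328.0], [440.0, 328.0], [440.0, 328.0]] 3.1643166341796827e-06
None [ 0.582   0.1681  0.074  -0.0874  0.3088  0.9391] [[-0.1, 0.1, 0.4, 0.3, -0.4, 0.0, -1.2, 0.2], [0.3, 0.1, 0.2, 0.3, -1.7, -2.5, 0.4, -0.4], [-0.5, 0.7, -0.1, 0.2, -0.1, 0.6, -0.2, 0.5], [0.2, 2.2, -2.9, -0.3, -0.9, -3.5, 3.2, -0.3], [-242.4, -113.3, -239.4, -135.9, -211.9, -133.7, -214.8, -110.5]]
0 [ 0.5819  0.1681  0.0741 -0.0899  0.3066  0.9401] 1406.869264123866
1 [ 0.582   0.1682  0.0734 -0.0883  0.2847  0.9292] 1403.915272236018
2 [ 0.582   0.1671  0.0722 -0.0854  0.3035  0.9478] 1405.4835087140536
3 [ 0.582   0.1682  0.0742 -0.0859  0.3253  0.9435] 1398.4031279701094
4 [ 0.5821  0.1683  0.0744 -0.0874  0.3121  0.9384] 13.380667237823795
```

```bash
cat > e.py <<'E'
from h import *
import pickle,sys
from scipy.optimize import least_squares
from scipy.ndimage import map_coordinates
np.set_printoptions(precision=4,suppress=True)
from d import face,L
use=sys.argv[1].split(',')
C=[pickle.load(open(n+'.pkl','rb')) for n in use]
G=[cv2.GaussianBlur(cv2.cvtColor(c['f'],6).astype(float),(0,0),.7) for c in C]
T=np.linspace(.08,.92,25)
def edgepts(v):
    P=L*v[5]@face(v).T+v[:3]
    return [P[i]+(P[(i+1)%4]-P[i])*t for i in range(4) for t in T], P
def meas(v,w):
    M=[]
    X,P=edgepts(v); ctr=v[:3]
    for c,g in zip(C,G):
        u=proj(c,X); q=proj(c,P); o=proj(c,[ctr])[0]
        for k in range(len(X)):
            i=k//len(T); d=q[(i+1)%4]-q[i]; n=np.array([d[1],-d[0]])/np.linalg.norm(d)
            if n@(u[k]-o)<0:n=-n
            s=np.arange(-w,w+.01,.1); y=u[k][1]+s*n[1];x=u[k][0]+s*n[0]
            I=map_coordinates(g,[y,x],order=1,mode='nearest');dI=np.gradient(I)
            j=np.argmax(dI); ok=dI[j]>.8 and 2<j<len(s)-3
            M.append((n,u[k]+s[j]*n,ok))
    return M
def fit(v,free,w0=4):
    for w in [w0,w0,3,3,2,2,2]:
        M=meas(v,w)
        n=np.array([m[0] for m in M]);p=np.array([m[1] for m in M]);ok=np.array([m[2] for m in M])
        def res(z):
            z=np.append(z,1) if not free else z
            X,_=edgepts(z); u=np.vstack([proj(c,X) for c in C])
            return np.append((((u-p)*n).sum(1)*ok),[(z[2]-.072)/.001*3])
        r=least_squares(res,v if free else v[:5],loss='soft_l1',f_scale=.5); v=r.x if free else np.append(r.x,1)
    nt=len(T)*4
    return v,ok.sum(),[round(float(np.sqrt((r.fun[i*nt:(i+1)*nt]**2).sum()/max(1,ok[i*nt:(i+1)*nt].sum()))),2) for i in range(len(C))]
v0=np.array([.582,.168,.073,-.088,.38,1])
for f in(False,True): print(use,*fit(v0,f))
E
sed -i 's/^use=sys/use=sys/' e.py
python3 - <<'E'
s=open('d.py').read()
i=s.index("L=np.array");j=s.index("Cs=[];")
open('d.py','w').write("from h import *\n"+s[i:j])
E
for k in w1,w2,w3 w1,w3 w2,w3 w1,w2,w3,scene,top w3,scene; do python3 e.py $k; done
```

```text
['w1', 'w2', 'w3'] [ 0.5822  0.1686  0.0739 -0.0891  0.3478  1.    ] 300 [0.5, 0.49, 0.45]
['w1', 'w2', 'w3'] [ 0.5822  0.1685  0.0746 -0.0881  0.3314  0.9883] 300 [0.39, 0.32, 0.28]
['w1', 'w3'] [ 0.5822  0.1687  0.0732 -0.0887  0.3419  1.    ] 200 [0.53, 0.38]
['w1', 'w3'] [ 0.5821  0.1686  0.074  -0.0875  0.327   0.9885] 200 [0.38, 0.25]
['w2', 'w3'] [ 0.5822  0.1685  0.074  -0.0898  0.3448  1.    ] 200 [0.48, 0.44]
['w2', 'w3'] [ 0.5822  0.1685  0.0747 -0.0896  0.3317  0.9886] 200 [0.31, 0.28]
['w1', 'w2', 'w3', 'scene', 'top'] [ 0.5822  0.1686  0.0738 -0.0894  0.3448  1.    ] 436 [0.49, 0.53, 0.44, 0.39, 0.69]
['w1', 'w2', 'w3', 'scene', 'top'] [ 0.5822  0.1685  0.0742 -0.0877  0.3297  0.9892] 437 [0.38, 0.39, 0.27, 0.38, 0.73]
['w3', 'scene'] [ 0.5822  0.1689  0.0729 -0.0923  0.3398  1.    ] 200 [0.35, 0.37]
['w3', 'scene'] [ 0.5821  0.1688  0.0733 -0.0893  0.3261  0.99  ] 200 [0.27, 0.27]
```

Emit:
jog_arm([
  [[1,-21,0,0,0,0,-1],[1,-21,0,0,0,0,-1],[1,-21,0,0,0,0,-1],[1,-21,0,0,0,0,-1],[1,-21,0,0,0,0,-1]],
])

```text
clock: 4.3
ee_pos: [0.5827, -0.1707, 0.2153]
orientation: [-2.221, -2.221, -0.0]
contact_force: [-0.4, 1.5, -0.5]
gripper_width: 0.0859
```

```bash
python3 c.py w4 gauge jaw_tab jaw_face slide_rib slide_under
```

```text
4.35 [ 0.58273382 -0.16947214  0.21524035] [ 0.027 -0.009  0.011  0.003  0.001  0.002]
gauge []
jaw_tab [([208.5, 244.3], 0.68)]
jaw_face []
slide_rib [([211.4, 331.8], 0.96)]
slide_under [([208.9, 326.9], 0.92)]
```

View pics/w4.png

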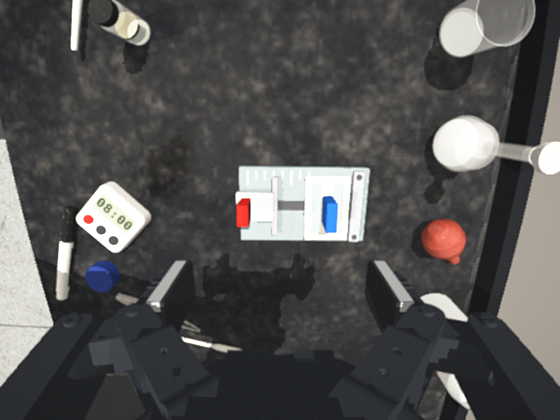

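```bash
python3 - <<'E'
from h import *
import pickle
np.set_printoptions(precision=4,suppress=True)
c=pickle.load(open('w4.pkl','rb'))
for p in[(166.5,240),(168.5,369),(241.5,367),(240.5,241)]: print('base',onz(c,p,.01))
print('tab',onz(c,(208.5,244.3),.036),'rib',onz(c,(211.4,331.8),.034),'anvil face mid',onz(c,(206,350),.018))
f=c['f'].astype(int);b,g,r=f[...,0],f[...,1],f[...,2]
for nm,m in(('red',(r-b>60)&(r-g>60)),('blue',(b-r>60))):
    m=m.astype(np.uint8);m[:,:200]=0;m[:,400:]=0
    cn=max(cv2.findContours(m,0,1)[0],key=cv2.contourArea);q=cv2.minAreaRect(cn);print(nm,cv2.boundingRect(cn),q)
    pr=[(x,y) for x,y in cv2.boxPoints(q)]
    print([onz(c,(y,x),.053 if nm=='red' else .052)[:2] for x,y in pr])
w=(f.min(2)>205).astype(np.uint8);w[:,:300]=0;w[:,352:]=0;w[:160]=0;w[250:]=0
cn=max(cv2.findContours(w,0,1)[0],key=cv2.contourArea);print('white',cv2.minAreaRect(cn))
cv2.imwrite('pics/crop.png',cv2.resize(c['f'][150:260,225:385],(800,550),interpolation=cv2.INTER_CUBIC))
E
```

```text
base [ 0.5367 -0.1488  0.01  ]
base [ 0.6842 -0.1509  0.01  ]
base [ 0.6897 -0.2414  0.01  ]
base [ 0.5344 -0.2398  0.01  ]
tab [ 0.5432 -0.1909  0.036 ] rib [ 0.6395 -0.1948  0.034 ] anvil face mid [ 0.6633 -0.1933  0.018 ]
red (236, 198, 14, 30) ((242.5, 212.5), (29.0, 13.0), 90.0)
[array([ 0.5372, -0.1744]), array([ 0.5505, -0.1745]), array([ 0.5495, -0.2061]), array([ 0.5358, -0.2061])]
blue (322, 196, 16, 37) ((329.5, 214.0), (36.0, 15.0), 90.0)
[array([ 0.6252, -0.1726]), array([ 0.6406, -0.1726]), array([ 0.6429, -0.2122]), array([ 0.6269, -0.2121])]
white ((325.5, 203.5), (71.0, 51.0), 90.0)
```

View pics/crop.png

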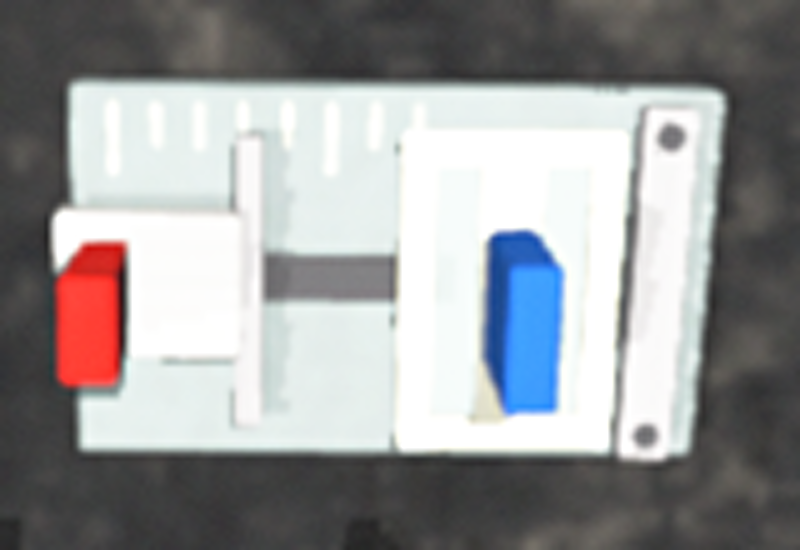

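Emit:
jog_arm([
  [[-4,-2.2,-6,0,0,-0.017,-1],[-4,-2.2,-12,0,0,-0.017,-1],[-4,-2.2,-15.5,0,0,-0.017,-1],[-4,-2.2,-17.3,0,0,-0.017,-1],[-4,-2.2,-17.3,0,0,-0.017,-1],[-4,-2.2,-17.3,0,0,-0.017,0.5],[-4,-2.2,-17.3,0,0,-0.017,1],[-4,-2.2,-17.3,0,0,-0.017,1],[-4,-2.2,-17.3,0,0,-0.017,1],[-4,-2.2,-17.3,0,0,-0.017,1]],
], grip_force=25)

```text
clock: 5.85
ee_pos: [0.5429, -0.1926, 0.0429]
orientation: [2.238, 2.203, 0.001]
contact_force: [-1.8, 1.3, 5.4]
gripper_width: 0.0115
```

Emit:
jog_arm([
  [[0.8,0,0,0,0,0,1],[1.6,0,0,0,0,0,1],[2.3,0,0,0,0,0,1],[2.8,0,0,0,0,0,1],[3.1,0,0,0,0,0,1],[3.2,-0.05,0,0,0,0,1],[3.2,-0.05,0,0,0,0,1]],
])

```text
clock: 6.72
ee_pos: [0.575, -0.193, 0.0429]
orientation: [2.238, 2.203, 0.001]
contact_force: [-0.4, 0.8, 6.5]
gripper_width: 0.0115
```

Emit:
jog_arm([
  [[0.05,0,0,0,0,0,1],[0.1,0,0,0,0,0,1],[0.1,0,0,0,0,0,1]],
])

```text
clock: 7.1
ee_pos: [0.5758, -0.193, 0.043]
orientation: [2.239, 2.203, 0.0]
contact_force: [-1.8, 1.2, 6.3]
gripper_width: 0.0115
```

Emit:
jog_arm([
  [[0.05,0,0,0,0,0,1],[0.1,0,0,0,0,0,1],[0.1,0,0,0,0,0,1]],
])

```text
clock: 7.48
ee_pos: [0.5768, -0.193, 0.043]
orientation: [2.239, 2.203, 0.0]
contact_force: [-0.5, 1.0, 6.9]
gripper_width: 0.0114
```

Emit:
jog_arm([
  [[0.05,0,0,0,0,0,1],[0.1,0,0,0,0,0,1],[0.1,0,0,0,0,0,1]],
])

```text
clock: 7.85
ee_pos: [0.5778, -0.193, 0.0429]
orientation: [2.239, 2.204, 0.0]
contact_force: [-2.6, 1.1, 6.8]
gripper_width: 0.0115
```

Emit:
jog_arm([
  [[0.05,0,0,0,0,0,1],[0.1,0,0,0,0,0,1],[0.1,0,0,0,0,0,1]],
])

```text
clock: 8.22
ee_pos: [0.5788, -0.193, 0.043]
orientation: [2.239, 2.204, 0.0]
contact_force: [-2.7, 1.4, 6.4]
gripper_width: 0.011
```

Emit:
jog_arm([
  [[0.05,0,0,0,0,0,1],[0.1,0,0,0,0,0,1],[0.1,0,0,0,0,0,1]],
])

```text
clock: 8.6
ee_pos: [0.5791, -0.193, 0.0429]
orientation: [-2.238, -2.203, 0.001]
contact_force: [-6.0, 1.2, 9.3]
gripper_width: 0.0115
```

Emit:
jog_arm([
  [[0.05,0,0,0,0,0,1],[0.05,0,0,0,0,0,1],[0.05,0,0,0,0,0,1],[0.05,0,0,0,0,0,1]],
])

```text
clock: 9.1
ee_pos: [0.5792, -0.193, 0.0429]
orientation: [-2.238, -2.203, 0.002]
contact_force: [-7.9, 1.0, 11.0]
gripper_width: 0.0115
```

```bash
python3 - <<'E'
from h import *
c=cam('scene'); cv2.imwrite('pics/s2.png',cv2.resize(c['f'][170:240,290:400],(800,510),interpolation=2))
print(arm.read_state()['contact_force'])
E
```

```text
[-8.46881477  1.14977154 11.11986922]
```

View pics/s2.png

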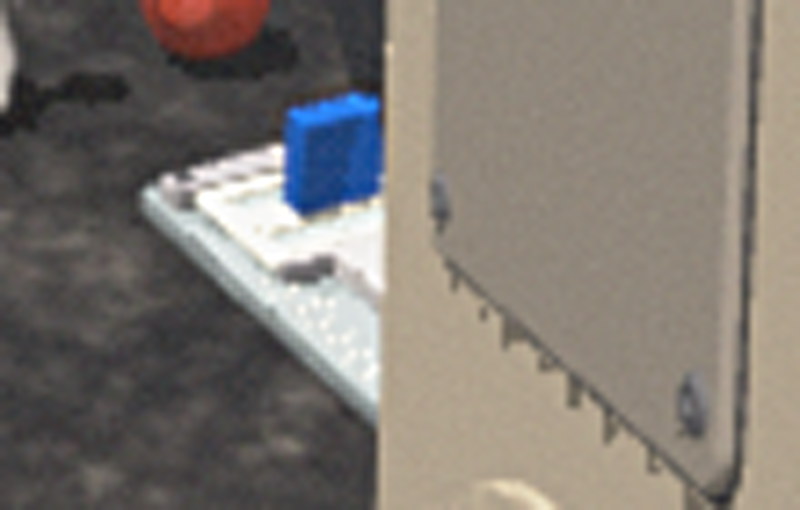

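Emit:
jog_arm([
  [[-0.6,0,0,0,0,0,1],[-1.4,0,0,0,0,0,1],[-2.2,0,0,0,0,0,1],[-2.8,0,0,0,0,0,1],[-3.1,0,0,0,0,0,1],[-3.1,0,0,0,0,0,1],[-3.1,0,0,0,0,0,0],[-3.1,0,0,0,0,0,-0.5],[-3.1,0,0.5,0,0,0,-0.5],[-3.1,0,5,0,0,0,-0.5],[-3.1,0,11,0,0,0,-0.5],[-3.1,0,16,0,0,0,-0.5]],
])

```text
clock: 10.65
ee_pos: [0.5491, -0.1931, 0.2048]
orientation: [2.238, 2.203, 0.001]
contact_force: [1.1, -0.4, 0.1]
gripper_width: 0.0642
```

Emit:
jog_arm([
  [[4,2,1,0,0,0,-0.5],[4,2,1,0,0,0,-0.5],[4,2,1,0,0,0,-0.5]],
])

```text
clock: 11.02
ee_pos: [0.5885, -0.1729, 0.2116]
orientation: [-2.238, -2.203, 0.001]
contact_force: [0.5, -0.2, -0.3]
gripper_width: 0.0638
```

```bash
python3 c.py w5 jaw_tab jaw_face slide_rib slide_under; python3 - <<'E'
from h import *
import pickle
c=pickle.load(open('w5.pkl','rb'));s=arm.read_state();print(s['gripper_width'])
u=proj(c,[[.6402,-.193,.053]])[0].astype(int);print(u,proj(c,[[.548,-.193,.053]]))
x0=max(0,u[0]-115);y0=max(0,u[1]-60)
print(x0,y0);cv2.imwrite('pics/c5.png',cv2.resize(c['f'][y0:y0+120,x0:x0+160],(800,600),interpolation=2))
E
```

```text
11.075 [ 0.58810291 -0.17301889  0.21135578] [-0.008 -0.004  0.008  0.002 -0.001  0.002]
jaw_tab [([211.0, 242.8], 0.56), ([211.4, 328.9], 0.56)]
jaw_face [([204.6, 277.2], 0.65)]
slide_rib [([212.6, 328.3], 0.64)]
slide_under [([207.6, 323.2], 0.66), ([32.8, 131.4], 0.42)]
0.0640171085155415
[331 213] [[241.64415963 214.88420113]]
216 153
```

View pics/c5.png

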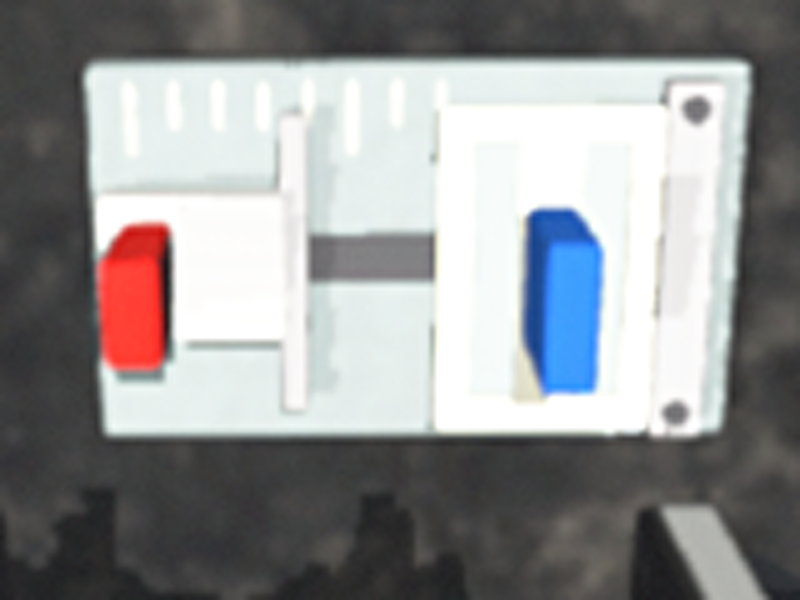

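Emit:
jog_arm([
  [[5.1,-2.3,-5,0,0,0,-0.5],[5.1,-2.3,-11,0,0,0,-0.5],[5.1,-2.3,-15.5,0,0,0,-0.5],[5.1,-2.3,-17.4,0,0,0,-0.5],[5.1,-2.3,-17.4,0,0,0,-0.5],[5.1,-2.3,-17.4,0,0,0,0.3],[5.1,-2.3,-17.4,0,0,0,1],[5.1,-2.3,-17.4,0,0,0,1],[5.1,-2.3,-17.4,0,0,0,1]],
], grip_force=30)

```text
clock: 12.4
ee_pos: [0.6402, -0.1964, 0.0403]
orientation: [2.238, 2.203, -0.0]
contact_force: [-6.3, -0.8, 8.1]
gripper_width: 0.0113
```

Emit:
jog_arm([
  [[-0.1,0,0.2,0,0,0,1],[-0.15,0,0.8,0,0,0,1],[-0.2,0,2,0,0,0,1],[-0.2,0,4,0,0,0,1],[-0.2,0,7,0,0,0,1],[-0.2,0,11,0,0,0,1],[-0.2,0,14,0,0,0,1],[-0.2,0,14,0,0,0,1]],
])

```text
clock: 13.4
ee_pos: [0.6404, -0.1969, 0.1841]
orientation: [2.234, 2.198, 0.005]
contact_force: [-0.8, -0.2, -0.9]
gripper_width: 0.0115
```

```bash
cat > g.py <<'E'
from h import *
np.set_printoptions(precision=4,suppress=True)
s=arm.read_state(); print(s['clock'],s['ee_pos'],s['joint_velocities'],s['qpos'],s['contact_force'])
yaw,sl=-.089,.338
Rn=Ro.from_euler('ZX',[yaw,-sl]); n=Rn.apply([0,0,1]); F=np.array([.5822,.1686,.0736])
Rt=Ro.from_euler('Z',yaw+.017) ; tot=Rn*Ro.from_euler('Z',-yaw)*Rt
T0=Ro.from_rotvec(s['orientation']); print('tool axes',T0.as_matrix().T)
print('rotvec',tot.as_rotvec(),'n',n)
cmd=np.array([.638,-.196,.1783])
for d in(.0703,.0353,.0303): print(d,(F+d*n),100*(F+d*n-cmd))
E
python3 g.py
```

```text
13.4 [ 0.6404 -0.1969  0.1841] [-0.0011  0.0404  0.0587  0.0011 -0.0296  0.0004] [-0.3747  0.3422  1.3551  0.      1.4358 -0.3588] [-0.8001 -0.199  -0.9069]
tool axes [[ 0.016   0.9999 -0.003 ]
 [ 0.9998 -0.0159  0.0079]
 [ 0.0079 -0.0031 -1.    ]]
rotvec [-0.3376  0.0179 -0.0713] n [0.0295 0.3303 0.9434]
0.0703 [0.5843 0.1918 0.1399] [-5.3728 38.7819 -3.8378]
0.0353 [0.5832 0.1803 0.1069] [-5.476  37.6259 -7.1397]
0.0303 [0.5831 0.1786 0.1022] [-5.4907 37.4608 -7.6114]
```

Emit:
jog_arm([
  [[-1,5,1,0,0,0,1],[-2,10,1,-0.05,0.003,-0.01,1],[-3,16,1,-0.12,0.006,-0.025,1],[-4,22,1,-0.2,0.01,-0.04,1],[-5,28,1,-0.28,0.015,-0.06,1],[-5.4,34,0,-0.338,0.018,-0.071,1],[-5.4,38.8,-2,-0.338,0.018,-0.071,1],[-5.4,38.8,-3.8,-0.338,0.018,-0.071,1],[-5.4,38.8,-3.8,-0.338,0.018,-0.071,1],[-5.4,38.8,-3.8,-0.338,0.018,-0.071,1],[-5.4,38.8,-3.8,-0.338,0.018,-0.071,1],[-5.4,38.8,-3.8,-0.338,0.018,-0.071,1]],
])

```text
clock: 14.9
ee_pos: [0.5846, 0.1914, 0.1413]
orientation: [2.133, 1.951, -0.363]
contact_force: [0.4, -0.4, -0.5]
gripper_width: 0.0114
```

```bash
python3 c.py w6 slide_rib slide_under stage_face; python3 - <<'E'
from h import *
s=arm.read_state();print(s['contact_force'],s['gripper_width']);R=Ro.from_rotvec(s['orientation']).as_matrix();print(R)
c=cam('scene'); import pickle; w=pickle.load(open('w6.pkl','rb'))
a=cv2.resize(w['f'][100:400,140:440],(400,400));b=cv2.resize(c['f'][160:300,120:260],(400,400),interpolation=2)
cv2.imwrite('pics/m6.png',np.hstack([a,b]))
E
```

```text
14.95 [0.5844824  0.19151142 0.14112467] [ 0.008  0.005  0.002  0.001 -0.002  0.001]
slide_rib [([270.0, 278.4], 0.83)]
slide_under [([251.1, 278.7], 0.75)]
stage_face []
[ 0.6583954  -0.52268802 -1.04594906] 0.011066903775205753
[[ 8.29588306e-02  9.96123705e-01 -2.92471556e-02]
 [ 9.39725639e-01 -8.79633922e-02 -3.30421194e-01]
 [-3.31713063e-01 -7.29461526e-05 -9.43380325e-01]]
```

View pics/m6.png

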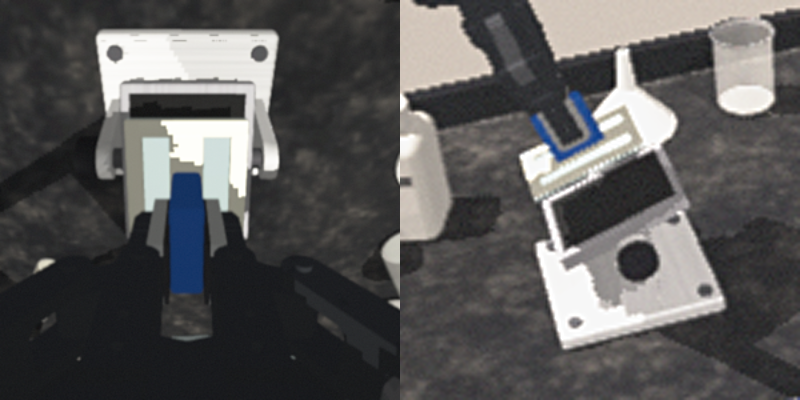

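```bash
python3 - <<'E'
from h import *
import pickle
np.set_printoptions(precision=4,suppress=True)
w=pickle.load(open('w6.pkl','rb'))
s=arm.read_state();R=Ro.from_rotvec(s['orientation']).as_matrix();p=s['ee_pos']
for k in(.0243,.0263):
  for at in((190,232.5),(190,327.5),(190,280)):
    o,d=ray(w,at);o=R.T@(o-p);d=R.T@d;print(k,o+d*(k-o[2])/d[2])
E
```

```text
0.0243 [ 0.0362 -0.0256  0.0243]
0.0243 [0.0361 0.0254 0.0243]
0.0243 [ 0.0361 -0.0001  0.0243]
0.0263 [ 0.0357 -0.0259  0.0263]
0.0263 [0.0356 0.0258 0.0263]
0.0263 [ 0.0356 -0.0001  0.0263]
```

Emit:
jog_arm([
  [[-0.03,-0.33,-0.94,0,0,0,1],[-0.06,-0.66,-1.9,0,0,0,1],[-0.09,-0.99,-2.8,0,0,0,1],[-0.1,-1.16,-3.3,0,0,0,1],[-0.1,-1.16,-3.3,0,0,0,1],[-0.1,-1.16,-3.3,0,0,0,1]],
])

```text
clock: 15.9
ee_pos: [0.5832, 0.1806, 0.1077]
orientation: [2.132, 1.953, -0.364]
contact_force: [0.2, 0.2, 0.5]
gripper_width: 0.0113
```

Emit:
jog_arm([
  [[0,-0.06,-0.19,0,0,0,1],[-0.01,-0.13,-0.38,0,0,0,1],[-0.01,-0.13,-0.38,0,0,0,1],[-0.01,-0.13,-0.38,0,0,0,1]],
])

```text
clock: 16.4
ee_pos: [0.5829, 0.1791, 0.1035]
orientation: [2.132, 1.953, -0.365]
contact_force: [0.0, -0.2, -1.1]
gripper_width: 0.0115
```

Emit:
jog_arm([
  [[0,-0.02,-0.05,0,0,0,1],[0,-0.035,-0.1,0,0,0,1],[0,-0.035,-0.1,0,0,0,1]],
])

```text
clock: 16.77
ee_pos: [0.5828, 0.1788, 0.1024]
orientation: [2.132, 1.953, -0.365]
contact_force: [-0.8, -0.7, -0.7]
gripper_width: 0.0114
```

Emit:
jog_arm([
  [[0,-0.02,-0.05,0,0,0,1],[0,-0.035,-0.1,0,0,0,1],[0,-0.035,-0.1,0,0,0,1]],
])

```text
clock: 17.15
ee_pos: [0.583, 0.1786, 0.1022]
orientation: [2.132, 1.953, -0.364]
contact_force: [-3.0, -0.1, 5.2]
gripper_width: 0.0114
```

```bash
cat > k.py <<'E'
from h import *
import sys
np.set_printoptions(precision=3,suppress=True)
s=arm.read_state();R=Ro.from_rotvec(s['orientation']).as_matrix()
print(s['clock'],s['ee_pos'],'F tool',R.T@s['contact_force'],'M tool',R.T@s['ft_torque'],'M w',s['ft_torque'],R[:,2])
E
python3 k.py
```

```text
17.15 [0.583 0.179 0.102] F tool [-2.101 -2.977 -4.79 ] M tool [ 0.416  0.039 -0.135] M w [ 0.078  0.432 -0.011] [-0.029 -0.331 -0.943]
```

Emit:
jog_arm([
  [[0,-0.02,-0.05,0,0,0,1],[0,-0.02,-0.05,0,0,0,1],[0,-0.02,-0.05,0,0,0,1]],
])

```text
clock: 17.52
ee_pos: [0.5832, 0.1786, 0.1021]
orientation: [2.132, 1.952, -0.363]
contact_force: [-2.5, 0.4, 7.5]
gripper_width: 0.0111
```

```bash
python3 k.py; python3 - <<'E'
from h import *
w=cam('wrist');c=cam('scene')
a=cv2.resize(w['f'][120:320,180:380],(400,400),interpolation=2);b=cv2.resize(c['f'][190:270,150:230],(400,400),interpolation=2)
cv2.imwrite('pics/m7.png',np.hstack([a,b]))
import pickle;pickle.dump(w,open('w7.pkl','wb'));pickle.dump(c,open('s7.pkl','wb'))
E
```

```text
17.525 [0.583 0.179 0.102] F tool [-2.276 -2.51  -7.104] M tool [ 0.579  0.047 -0.147] M w [ 0.099  0.589 -0.053] [-0.029 -0.33  -0.943]
```

View pics/m7.png

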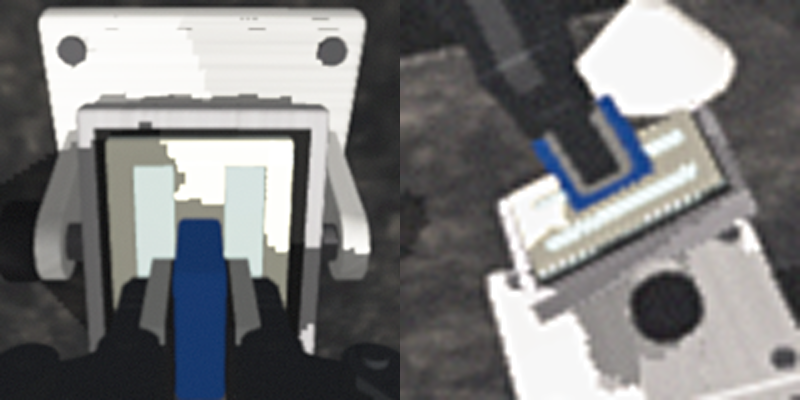

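Emit:
jog_arm([
  [[0,-0.02,-0.05,0,0,0,1],[0,-0.035,-0.1,0,0,0,1],[0,-0.035,-0.1,0,0,0,1]],
])

```text
clock: 18.0
ee_pos: [0.5835, 0.1786, 0.102]
orientation: [2.132, 1.952, -0.362]
contact_force: [-4.6, 1.1, 11.9]
gripper_width: 0.0113
```

```bash
python3 k.py
```

```text
18.0 [0.584 0.179 0.102] F tool [ -3.255  -4.655 -11.445] M tool [ 0.843  0.01  -0.044] M w [ 0.082  0.806 -0.237] [-0.028 -0.33  -0.944]
```

Emit:
jog_arm([
  [[0,-0.02,-0.05,0,0,0,1],[0,-0.035,-0.1,0,0,0,1],[0,-0.035,-0.1,0,0,0,1]],
])

```text
clock: 18.38
ee_pos: [0.5835, 0.1786, 0.102]
orientation: [2.132, 1.952, -0.361]
contact_force: [-8.4, 2.2, 18.0]
gripper_width: 0.0111
```

```bash
python3 k.py
```

```text
18.375 [0.584 0.179 0.102] F tool [ -4.599  -8.557 -17.527] M tool [ 1.469 -0.145 -0.052] M w [-0.021  1.411 -0.437] [-0.027 -0.33  -0.944]
```

Emit:
jog_arm([
  [[-0.04,0.01,0.06,0,0,0,1],[-0.04,0.01,0.06,0,0,0,1],[-0.04,0.01,0.06,0,0,0,1]],
])

```text
clock: 18.75
ee_pos: [0.5835, 0.1786, 0.102]
orientation: [2.132, 1.952, -0.36]
contact_force: [-2.8, 2.9, 13.1]
gripper_width: 0.0111
```

```bash
python3 k.py
```

```text
18.75 [0.583 0.179 0.102] F tool [ -1.839  -2.962 -13.232] M tool [ 0.783  0.048 -0.081] M w [ 0.115  0.759 -0.182] [-0.027 -0.329 -0.944]
```

Emit:
jog_arm([
  [[0,0,0,0.01,-0.001,0,1],[0,0,0,0.02,-0.002,0,1],[0,0,0,0.02,-0.002,0,1]],
])

```text
clock: 19.12
ee_pos: [0.5837, 0.1786, 0.1019]
orientation: [2.144, 1.963, -0.339]
contact_force: [-2.1, 4.2, 12.5]
gripper_width: 0.0113
```

```bash
python3 k.py
```

```text
19.125 [0.584 0.179 0.102] F tool [ -0.125  -2.432 -13.167] M tool [ 0.662 -0.183 -0.005] M w [-0.126  0.644 -0.202] [-0.024 -0.31  -0.95 ]
```

Emit:
jog_arm([
  [[0,0,0,-0.007,0.001,0,1],[0,0,0,-0.007,0.001,0,1]],
])

```text
clock: 19.38
ee_pos: [0.5837, 0.1786, 0.1019]
orientation: [2.139, 1.959, -0.347]
contact_force: [-2.9, 3.6, 12.3]
gripper_width: 0.0117
```

```bash
python3 k.py
```

```text
19.375 [0.584 0.179 0.102] F tool [ -0.754  -3.131 -12.776] M tool [0.644 0.043 0.05 ] M w [ 0.095  0.589 -0.252] [-0.025 -0.317 -0.948]
```

Emit:
jog_arm([
  [[0,0,0,0.001,0.0095,-0.003,1],[0,0,0,0.001,0.0095,-0.003,1],[0,0,0,0.001,0.0095,-0.003,1]],
])

```text
clock: 19.75
ee_pos: [0.5838, 0.1786, 0.102]
orientation: [2.145, 1.962, -0.357]
contact_force: [-2.6, 3.4, 13.0]
gripper_width: 0.011
```

```bash
python3 k.py
```

```text
19.75 [0.584 0.179 0.102] F tool [ -1.178  -3.026 -13.316] M tool [ 0.262 -0.044  0.012] M w [-0.023  0.248 -0.095] [-0.035 -0.316 -0.948]
```

```bash
python3 k.py; python3 -c "
from cell import arm
print(arm.finish_job())"
```

```text
19.75 [0.584 0.179 0.102] F tool [ -1.178  -3.026 -13.316] M tool [ 0.262 -0.044  0.012] M w [-0.023  0.248 -0.095] [-0.035 -0.316 -0.948]
the job is handed in; nothing more can be done
None
```

I ran the whole sequence and handed the job in at about 19.8 s of the 51 s allowed. The hand-in gives no verdict, so success rests on my own checks below.

**What I did:**
- **Jaw:** I closed it by its red grip until it stalled against the slide with 6–8 N on the tool. I held that for about 0.5 s, then drew it back about 31 mm. A picture showed it open, with the slide seated on the anvil.
- **Lift and placing:** I gripped the blue rib at 30 N and lifted the slide out. I tilted it to the measured slope, then pressed it on the stage face, where I hand in still gripping.

**Last checks:**
- **Pressing force:** about 13 N on the face, after a brief peak near 18 N. The fingers were closed on the rib at 11 mm.
- **Centring and squareness:** the picture taken at first contact showed the slide centred and square on the pad. Measured before contact, it sat about 2 mm off along the slope, against a 12 mm tolerance.
- **Flush fit:** small tilt trials of 0.01–0.02 rad shifted the pressure centre across the slide while the force stayed constant, so it sits flat. I left it near the balanced tilt.

**Where readings disagreed:**
- **Slope:** the camera fit gave 0.33–0.35 rad, but contact balanced nearer 0.32, which is where I left it.
- **Roll:** the contact moments suggested the slide was pressing on its near edge. I corrected that by 0.01 rad.
- **Not checked:** I took no picture after the final tilt corrections. I also did not re-measure the stage's position or the vial, beaker and timer, though the arm showed no unexpected contact force.

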